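Nudge the gauge plate onto its two locating pins

TASK

Push the flat black plate sideways along the aluminium fixture with the fingertips, off its ledge and across the deck, until its two holes drop over the two locating pins and it lies fully down and flat on the deck. Do not pick the plate up or tip it on edge: it is only pushed. Leave the stud, the screwdriver, the jar and the dark collar on the bench where they are.

Things in the scene. Friction and masses are not known exactly. Their poses are not given: they have to be found in the camera images.
- fixture: Fixed aluminium fixture, 190 mm wide (its x), on two levels: deck, top at 30 mm, from its y -58 to +80 mm; loading ledge, top at 40 mm, from y -190 to -58 mm. Upright step between; no side walls or end stop. Origin on the bench under the middle of the seat; z up, +y from ledge to deck, the way the plate must go. A seated plate has the fixture's x, y and yaw, its underside at 30 mm.
- plate: Loose flat plate, black plastic with a flush brass bar (110 x 34 mm) let into the middle of its rear (-y) edge; 150 (x) by 110 (y) by 14 mm, about 0.6 kg, balancing 18 mm behind its middle. Origin: centre of the underside; +y leads. Starts flat on the ledge, 75 to 95 mm short of the seat, up to 18 mm to either side, turned up to 0.25 rad. Too wide to grip across.
- pin_a (a point): Foot of the first locating pin, at deck level, at x -45, y +5 mm of the fixture. Dark steel, 11 mm thick, 9.5 mm high (top 0.5 mm below the ledge); the upper 5 mm taper to a tip 3 mm wide, so that a hole up to about 4 mm off is drawn in.
- pin_b (a point): Foot of the second locating pin, alike, at x +45, y +5 mm of the fixture.
- hole_a (a point): Centre of the plate's first hole, at the underside, at x -45, y +5 mm of the plate. Round through hole 13 mm wide; belongs on pin_a. Pushed square along +y the plate glides from the ledge on to the pin tips; when holes and pins meet its rear edge has just cleared the ledge (by 3 mm) and it drops 10 mm. Seated, its top stands 4 mm above the ledge.
- hole_b (a point): Centre of the plate's second hole, alike, at x +45, y +5 mm of the plate; it belongs on pin_b.
- stud: Bystander: upright steel stud with a wing head, 22 mm thick, 56 mm high, on the bench beyond the deck end of the fixture. Origin at its foot.
- jar: Bystander: small jar 50 mm wide and 55 mm high, on the bench beyond the deck end of the fixture. Origin at its foot.
- driver: Bystander: screwdriver lying on the bench to the robot's left. Origin under its middle.
- collar: Bystander: dark dark collar 40 mm wide, 22 mm high, on the bench to the robot's right. Origin at its foot.
There are look-alikes about, which are no part of the job. What is meant by the plate is not orange, and is the smaller of those in its own colour.

How it is judged:
At the end, for the whole second after the job is handed in: Both holes are over their pins (centres within 3 mm), the plate lies flat (within 0.03 rad) with the underside at the holes within 2 mm of the deck, and is at rest (horizontal distance between hole_a and pin_a below 0.003 m and horizontal distance between hole_b and pin_b below 0.003 m and z of each of hole_a, hole_b in the frame of fixture below 0.032 m and angle between plate's own z axis and vertical below 0.03 rad and linear speed of plate below 0.01 m/s); the robot touches nothing.
It fails at once if the plate is picked up: its middle rises more than 8 mm above the ledge (z of plate in the frame of fixture above 0.048 m).
It fails at once if the plate is tipped by more than 0.3 rad (angle between plate's own z axis and vertical above 0.3 rad).
It fails at once if the stud, screwdriver, jar or collar is moved by more than 20 mm (distance of any of stud, driver, jar, collar from where it was at the start of the episode above 0.02 m).
It also fails if it takes over 58 s, if anything falls off the work surface, if the arm or the gripper's body presses on something with over 40 N, if the wrist force passes 120 N, or if a joint passes its speed limit or range.

ROBOT

A 7-joint arm with a two-finger parallel gripper is mounted at the origin on the work surface. World frame = base frame: x ahead of the robot, y to its left, z up, the work surface at z = 0. Lengths are in m, angles in rad, forces in N, time in s.
With the tool pointing down it reaches from about 0.425 to 0.925 m from the base axis. Payload 6.8 kg.
Tool frame: the origin (TCP) lies between the finger pads; the fingertips stand 17 mm ahead of it and the grasp point (between the pads) lies 2 mm behind it; z points along the fingers, x is the direction in which the jaws open and shut, and the axes are right-handed (so a half turn about z gives the same grasp; the last joint's range is limited). The gripper opens to 85 mm and grips with 20 to 120 N. Pads are 22 mm wide; open, the fingers measure 114 mm over their backs; the gripper's body (76 mm by 85 mm) begins 54 mm behind the grasp point. The pads swing forward as they close: fully open they stand 13 mm farther back than shut.
Start: joints at [-1.296, 0.477, 0.022, 1.555, -0.011, 1.109, -0.083], TCP at [0.252, 0.626, 0.248] pointing down, gripper open.
Joint ranges: [-2.96, 2.96], [-0.34, 2.1], [-1.41, 1.46], [0.24, 2.44], [-1.37, 4.51], [0.17, 1.92], [-2.96, 2.96]. Speed limits (rad/s): [2.39, 2.39, 3.14, 3.14, 3.14, 3.14, 3.14].

INTERFACE

Orientations are given as a unit quaternion [w, x, y, z].
In Python, from station import readout, read_camera, get_calibration, bot, models gives the robot as it stands.
- The arm moves only by the tool carry_out, never from a script. Its argument "deltas" is a list of rows, each a list of 2 entries, a list of its own where there are three numbers: the shift along the tool's x, y, z in cm, then the turn about the tool's z in degrees. A call has 1 to 10 rows; each row is the pose to reach, as a shift and turn from the pose measured when the call began, along the tool's axes at that moment; what a row does not reach only later rows make up. A row lasts 1/8 s, in which the tool goes at most 62.5 mm and 10.7 degrees, less where a joint would pass 70% of its speed; a pose out of reach is approached as far as the arm can. A call with a gripper value outside its range is refused whole. "hand" is the opening, from 0 (shut) to 1 (fully open), set as the call begins (left out, the last holds). The fingers move at their own pace and stop on an object; "newtons" is the grip in N (left out, the last holds). Time passes only in rows, so rows that repeat a pose let the fingers close. It gives the time, the measured TCP pose, the force and the opening at its end, in the units of the state.
- readout.get_obs(): the state, without advancing time (a new reading comes with each control period).
- read_camera(name): name is "scene" or "top" or "wrist"; returns the picture (420x560x3 uint8, red, green, blue); there is no depth.
- get_calibration(name): a dict with "fov_y" (degrees; the focal length in pixels is half the picture's height over the tangent of half this angle, whatever the lens; pixels are square), "cx", "cy" (the principal point, pixels), "world_from_camera" (4x4, takes a point from camera to world coordinates). Camera axes: x right, y down, z forward; pixel columns grow to the right and rows downward; lengths in m; the calibration is good to about 2 mm. A picture is of the moment at which its call begins: read the wrist's pose just before it. get_calibration takes no time and is no camera call; for the wrist camera it gives the pose at the moment of the call.
- bot.hand_in(): hands the job in, once; it reports no verdict.
Trained networks look in the newest picture that a camera, given by its name, has taken for a name from the list of things; names that differ only in an ending like _2 or _b are one class to them, and where a whole thing is asked for, a point or a joint stands for the part that bears it (a point fixed in the world has none). Each returns a list of dicts, best first, with "score" (0 to 1); they miss things now and then, are a little off and sometimes report something else, mostly with a low value. They report only what shows in the picture. A call takes as long as a camera call. They do not tell look-alikes from the thing itself.
- models.spot_in(query, camera): "centre" ([row, column] in pixels, amid what is visible of it).
The state is a dict: "t": time; "q": joint angles; "joint_vel": joint speeds; "joint_torque": joint torques, N m; "eef_pos": TCP position; "tool_rot": TCP orientation; "contact_force": force on the tool from outside, world axes, zero at the start; "torque": the same for the moment, N m; "gripper_width": opening from 0.0 (shut) to 1.0 (fully open).
Only numpy, scipy, OpenCV 4.12 (cv2) and the standard library are available. Lean on these libraries where they do the work, as an engineer would, in place of code of your own. Each camera call takes 0.05 s, during which the arm holds its last target. There are 200 camera calls.

## Working session

There is one attempt and no reset: what is moved stays moved. The work goes in short steps, Python scripts to look and compute and a tool call to move; the robot and the scene stay as the last step left them, time stands still between calls to the robot, and variables do not carry over. Pictures are saved under pics/ and viewed, about 8 in all and at most 12, crops included, and the job is handed in when it is done.

Besides the shell and the picture viewer there is one more tool, called as name(argument=value, ...), one argument or row to a line, values as JSON. carry_out: Moves the arm, as the interface text tells. Its arguments: {"type":"object","properties":{"deltas":{"type":"array"},"hand":{"type":"number"},"newtons":{"type":"number"}},"required":["deltas"]}

```bash
ls; mkdir -p pics
cat > h.py <<'E'
import numpy as np,cv2
from station import readout, read_camera, get_calibration, bot, models
def K(c):
    f=210/np.tan(np.radians(c["fov_y"])/2); return f,c["cx"],c["cy"],np.array(c["world_from_camera"])
def pix2w(c,r,col,z):
    f,cx,cy,T=K(c); d=T[:3,:3]@np.array([(col-cx)/f,(r-cy)/f,1]); o=T[:3,3]; return o+d*(z-o[2])/d[2]
def w2pix(c,p):
    f,cx,cy,T=K(c); q=T[:3,:3].T@(np.array(p)-T[:3,3]); return np.array([q[1]/q[2]*f+cy,q[0]/q[2]*f+cx])
def save(im,n): cv2.imwrite("pics/"+n,im[:,:,::-1])
E
python3 - <<'E'
from h import *
s=readout.get_obs(); print(s["t"],s["eef_pos"],s["tool_rot"],s["q"])
for n in("scene","top"):
    im=read_camera(n); save(im,n+"0.png"); c=get_calibration(n); print(n,c)
    for q in("fixture","plate","pin_a","hole_a","stud","jar","driver","collar"):
        for d in models.spot_in(q,n)[:4]: print(q,np.round(d["centre"]),round(d["score"],2),np.round(pix2w(c,*d["centre"],.04),3))
E
```

```text
pics
0.0 [0.25193007 0.62560432 0.24731039] [ 5.91299538e-04  8.28697656e-01  5.59695733e-01 -7.29297552e-04] [-1.29609533  0.47781473  0.02233751  1.5564644  -0.01147295  1.10931952
 -0.08309306]
scene {'fov_y': 57.29353872913476, 'cx': 283.143790339566, 'cy': 213.2286404275663, 'world_from_camera': array([[ 0.30396952,  0.76958971, -0.56154626,  1.02401472],
       [ 0.95265788, -0.24971825,  0.17344672, -0.14684506],
       [-0.00674554, -0.58768399, -0.80906244,  0.8372688 ],
       [ 0.        ,  0.        ,  0.        ,  1.        ]])}
fixture [259. 307.] 0.58 [0.615 0.038 0.04 ]
fixture [258. 274.] 0.41 [ 0.59  -0.036  0.04 ]
plate [174. 306.] 0.91 [0.363 0.126 0.04 ]
plate [151. 397.] 0.73 [0.36  0.406 0.04 ]
plate [261. 274.] 0.67 [ 0.596 -0.038  0.04 ]
pin_a [259. 308.] 0.84 [0.615 0.039 0.04 ]
hole_a [148. 392.] 0.98 [0.343 0.399 0.04 ]
hole_a [171. 303.] 0.89 [0.349 0.121 0.04 ]
hole_a [259. 274.] 0.7 [ 0.591 -0.036  0.04 ]
jar [273. 380.] 0.78 [0.7   0.185 0.04 ]
driver [199. 420.] 0.7 [0.538 0.38  0.04 ]
collar [312. 131.] 0.54 [ 0.622 -0.369  0.04 ]
top {'fov_y': 53.00
[... 158 characters left out ...]
9960266,  0.0248843 , -0.01323993,  0.02675437],
       [ 0.00938332, -0.14915622, -0.98876912,  1.33377396],
       [ 0.        ,  0.        ,  0.        ,  1.        ]])}
fixture [191. 265.] 0.84 [0.574 0.046 0.04 ]
plate [271. 241.] 0.8 [0.329 0.125 0.04 ]
plate [186. 291.] 0.56 [ 0.586 -0.036  0.04 ]
plate [279. 144.] 0.55 [0.312 0.417 0.04 ]
pin_a [191. 265.] 0.76 [0.573 0.045 0.04 ]
hole_a [186. 291.] 0.92 [ 0.586 -0.037  0.04 ]
hole_a [277. 141.] 0.86 [0.317 0.426 0.04 ]
hole_a [274. 244.] 0.79 [0.318 0.114 0.04 ]
stud [192. 214.] 0.47 [0.573 0.205 0.04 ]
jar [159. 221.] 0.58 [0.68  0.181 0.04 ]
driver [214. 158.] 0.66 [0.51  0.377 0.04 ]
collar [180. 394.] 0.62 [ 0.598 -0.361  0.04 ]
```

Run:
```python
import cv2,numpy as np
a=cv2.imread("pics/top0.png")[120:320,100:420]; b=cv2.imread("pics/scene0.png")[120:340,120:440]
cv2.imwrite("pics/top0c.png",cv2.resize(a,(800,500),interpolation=cv2.INTER_CUBIC));cv2.imwrite("pics/scene0c.png",cv2.resize(b,(800,550),interpolation=cv2.INTER_CUBIC))
```

```text
(no output)
```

View pics/top0c.png

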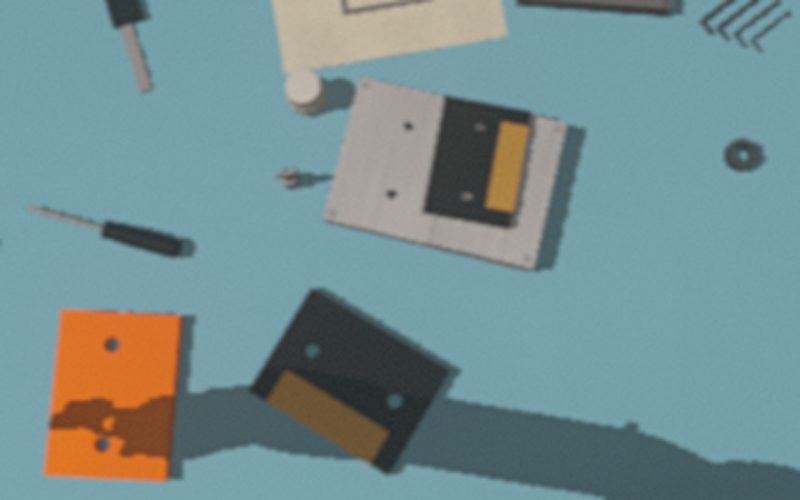

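View pics/scene0c.png

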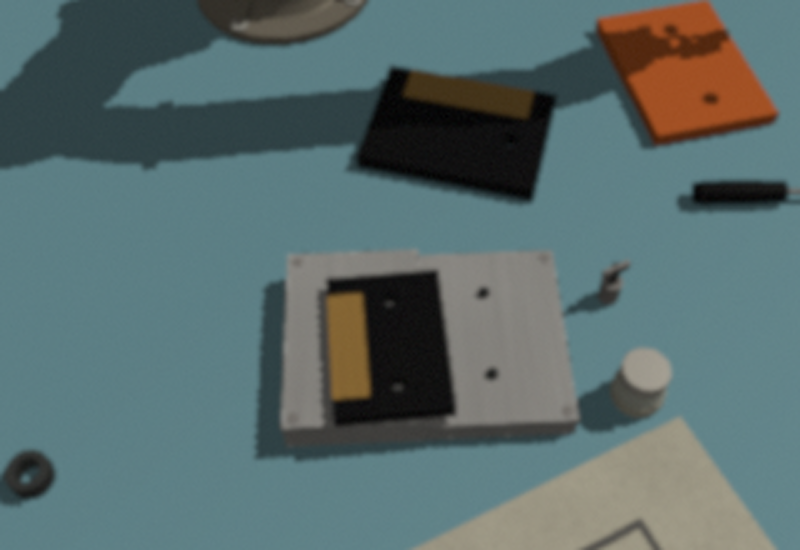

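The top view shows the black plate on the ledge (crop corners about (445,97), (532,115), (513,228), (425,212)) and the pins at (408,126) and (391,194). The bigger black plate and the orange plate lying on the bench are the look-alikes. Next I'll fit poses.

```bash
cat >> h.py <<'E'
from scipy.optimize import least_squares
def fit(c,obj,img,x0):
    obj=np.array(obj,float);img=np.array(img,float)
    def pts(v): 
        C,S=np.cos(v[2]),np.sin(v[2]); return np.c_[v[0]+C*obj[:,0]-S*obj[:,1],v[1]+S*obj[:,0]+C*obj[:,1],obj[:,2]]
    cs=c if isinstance(c,list) else [c]*len(obj)
    r=least_squares(lambda v:(np.array([w2pix(k,p) for k,p in zip(cs,pts(v))])-img).ravel(),x0,x_scale=[.01,.01,.1],loss="soft_l1")
    return r.x,np.abs(r.fun).reshape(-1) if 0 else np.round((np.array([w2pix(k,p) for k,p in zip(cs,pts(r.x))])-img),1)
def rel(F,P):
    C,S=np.cos(F[2]),np.sin(F[2]);d=P[:2]-F[:2];return np.array([C*d[0]+S*d[1],-S*d[0]+C*d[1],P[2]-F[2]])
def f2w(F,x,y):
    C,S=np.cos(F[2]),np.sin(F[2]);return np.array([F[0]+C*x-S*y,F[1]+S*x+C*y])
E
python3 - <<'E'
from h import *
def T(p): return [(p[1])/2.5+120,p[0]/2.5+100]
def S(p): return [(p[1])/2.5+120,p[0]/2.5+120]
ct,cs=get_calibration("top"),get_calibration("scene")
# fixture +x = world +x-ish (up in top image), +y = left
fo=[[.095,.08,.03],[-.095,.08,.03],[.095,-.19,.04],[-.095,-.19,.04],[.045,.005,.038],[-.045,.005,.038]]
ft=[T(p) for p in [(360,78),(325,218),(570,124),(535,270),(408,126),(391,194)]]
fs=[S(p) for p in [(578,423),(552,252),(282,430),(287,254),(491,374),(482,293)]]
po=[[.075,.055,.054],[.075,-.055,.054],[-.075,-.055,.054],[-.075,.055,.054],[.045,.005,.054],[-.045,.005,.054]]
pt=[T(p) for p in [(445,97),(532,115),(513,228),(425,212),(480,127),(467,196)]]
ps=[S(p) for p in [(453,413),(334,423),(328,278),(437,271),(397,387),(389,304)]]
x0=[.6,.1,0]
for nm,o,a,b in(("F",fo,ft,fs),("P",po,pt,ps)):
    out=[]
    for cc,oo,im in((ct,o,a),(cs,o,b),([ct]*6+[cs]*6,o+o,a+b)):
        x,r=fit(cc,oo,im,x0);print(nm,np.round(x,4),np.abs(r).max(),np.abs(r).mean())
    globals()[nm]=x
print(rel(F,P)); print("jaw x-axis etc"); 
from scipy.spatial.transform import Rotation as R
s=readout.get_obs();print(R.from_quat(s["tool_rot"],scalar_first=True).as_matrix().round(3))
c=get_calibration("wrist");M=R.from_quat(s["tool_rot"],scalar_first=True).as_matrix();W=np.array(c["world_from_camera"]);print(c["fov_y"],(M.T@(W[:3,3]-s["eef_pos"])).round(3),(M.T@W[:3,:3]).round(2))
E
```

```text
F [ 0.5951  0.0553 -0.2644] 0.7 0.30833333333333335
F [ 0.6018  0.0568 -0.2718] 1.3 0.35833333333333334
F [ 0.5994  0.0565 -0.2686] 1.8 0.7958333333333334
P [ 0.5878 -0.0371 -0.2042] 1.2 0.325
P [ 0.5955 -0.0353 -0.2265] 1.0 0.5499999999999999
P [ 0.5924 -0.0358 -0.2184] 2.3 0.9874999999999999
[ 0.01779533 -0.0908312   0.05016184]
jaw x-axis etc
[[ 0.374  0.928 -0.   ]
 [ 0.928 -0.374  0.   ]
 [ 0.    -0.    -1.   ]]
59.389297477292075 [ 0.    -0.081 -0.125] [[ 1.    0.    0.  ]
 [-0.    0.95  0.31]
 [-0.   -0.31  0.95]]
```

The plate sits at about x +18, y -91 mm in the fixture frame, yaw +0.05. I'll move to a wrist view above it, with the jaws along the fixture's y.

carry_out(
  deltas=[
    [[-4.4,5.7,0],-6.5],
    [[-8.9,11.4,0],-6.5],
    [[-13.3,17.1,0],-6.5],
    [[-17.8,22.8,0],-6.5],
    [[-22.2,28.5,0],-6.5],
    [[-26.6,34.2,0],-6.5],
    [[-31,40,0],-6.5],
    [[-35.5,45.7,0],-6.5],
    [[-40,51.4,0],-6.5],
    [[-44.4,57.1,0],-6.5],
  ],
)

```text
t: 2.15
eef_pos: [0.5674, 0.0843, 0.2487]
tool_rot: [0.0, 0.796, 0.606, 0.0]
contact_force: [1.0, 1.6, 0.5]
gripper_width: 1.003
```

carry_out(
  deltas=[
    [[0,0,0],0],
    [[0,0,0],0],
  ],
)

```text
t: 2.4
eef_pos: [0.5673, 0.0847, 0.2486]
tool_rot: [-0.0, 0.796, 0.606, 0.001]
contact_force: [-0.3, 0.6, -0.9]
gripper_width: 0.996
```

Run:
```python
from h import *
s=readout.get_obs(); c=get_calibration("wrist"); im=read_camera("wrist"); save(im,"w1.png"); print(s["t"],s["eef_pos"],s["tool_rot"])
import json; d={k:(v.tolist() if hasattr(v,"tolist") else v) for k,v in c.items()}; json.dump(d,open("c1.json","w"))
cv2.imwrite("pics/w1b.png",cv2.resize(im[:,:,::-1],(800,600),interpolation=cv2.INTER_CUBIC))
for q in("hole_a","pin_a"):
    for e in models.spot_in(q,"wrist"): print(q,np.round(e["centre"],1),round(e["score"],2))
```

```text
2.4 [0.56728324 0.08467523 0.24863966] [-2.34644997e-04  7.95672799e-01  6.05726383e-01  5.39180734e-04]
hole_a [  3.3 320.2] 0.88
hole_a [225.5 160.1] 0.62
pin_a [183.9 242.6] 0.89
```

View pics/w1b.png

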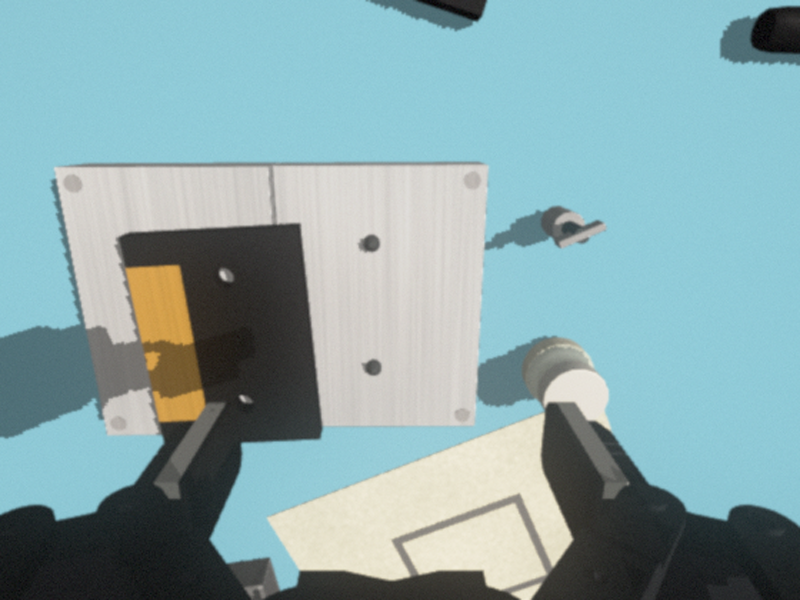

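The wrist view (800x600) shows the plate corners at (121,236), (300,224) and (322,437), its holes at (225,274) and (245,398), and the pins at (371,242) and (373,366). I'll fit again from these.

Run:
```python
from h import *
import json
c=json.load(open("c1.json"))
W=lambda p:[p[1]*.7,p[0]*.7]
F,r=fit(c,[[.095,.08,.03],[-.095,.08,.03],[-.095,-.19,.04],[.095,-.19,.04],[-.045,.005,.036],[.045,.005,.036],[-.095,-.058,.04]],[W(p) for p in[(475,424),(487,164),(56,168),(108,434),(371,242),(373,366),(271,165)]],[.6,.05,-.27]);print(F,r.tolist())
P,r=fit(c,[[-.075,.055,.054],[-.075,-.055,.054],[.075,.055,.054],[-.045,.005,.054],[.045,.005,.054]],[W(p) for p in[(300,224),(121,236),(322,437),(225,274),(245,398)]],[.6,-.04,-.22]);print(P,r.tolist())
print(rel(F,P)); s=readout.get_obs()
from scipy.spatial.transform import Rotation as R
M=R.from_quat(s["tool_rot"],scalar_first=True).as_matrix()
for q in((.16,-.105),(.14,-.105)): print(np.degrees(np.arctan2(M[1,0],M[0,0])),np.degrees(F[2])+90,(M.T@(np.r_[f2w(F,*q),.1]-s["eef_pos"])*100).round(1))
```

```text
[ 0.59597552  0.05956835 -0.26256542] [[0.9, 0.6], [-1.2, 1.4], [-1.2, -1.9], [0.7, -0.4], [0.6, 0.5], [1.7, 0.7], [-0.1, -2.3]]
[ 0.5884836  -0.03138644 -0.21726245] [[-0.3, -0.4], [-2.2, -0.1], [-0.1, 0.1], [0.7, 0.3], [2.9, 0.1]]
[ 0.01637297 -0.08978212  0.04530297]
74.7646891856702 74.95610937101412 [-12.3  19.6  14.8]
74.7646891856702 74.95610937101412 [-12.3  17.6  14.8]
```

```bash
cat >> h.py <<'E'
F=np.array([.596,.0588,-.2640])
def go(x,y,z,yawdeg=75.0,F=F):
    from scipy.spatial.transform import Rotation as R
    s=readout.get_obs();M=R.from_quat(s["tool_rot"],scalar_first=True).as_matrix()
    a=np.degrees(np.arctan2(M[1,0],M[0,0])); print("d",(M.T@(np.r_[f2w(F,x,y),z]-s["eef_pos"])*100).round(2),"turn",round((a-yawdeg+180)%360-180,2))
    print("now fix",(rel(F,np.r_[s["eef_pos"][:2],0])[:2]*1000).round(1),"z",s["eef_pos"][2].round(4),"f",s["contact_force"].round(1),"t",round(s["t"],2),"w",round(s["gripper_width"],3))
E
python3 -c "
from h import *
go(.075,.03,.065)"
```

```text
d [ 1.1  11.04 18.37] turn -0.24
now fix [-35.4  19. ] z 0.2486 f [0.  0.1 0.5] t 2.55 w 1.001
```

carry_out(
  deltas=[
    [[0.6,5.5,1],0],
    [[1.1,11,4],0],
    [[1.1,11,9],0],
    [[1.1,11,14],0],
    [[1.1,11,18.4],0],
    [[1.1,11,18.4],0],
    [[1.1,11,18.4],0],
  ],
  hand=0.7,
  newtons=40,
)

```text
t: 3.42
eef_pos: [0.6769, 0.0693, 0.0664]
tool_rot: [0.0, 0.794, 0.608, 0.002]
contact_force: [0.6, 0.5, -0.2]
gripper_width: 0.703
```

carry_out(
  deltas=[
    [[0,0,0.4],0],
    [[0,0,0.8],0],
    [[0,0,0.8],0],
  ],
)

```text
t: 3.8
eef_pos: [0.677, 0.0694, 0.0588]
tool_rot: [0.0, 0.794, 0.608, 0.002]
contact_force: [-0.4, -0.6, 0.1]
gripper_width: 0.7
```

carry_out(
  deltas=[
    [[0,0,0.2],0],
    [[0,0,0.4],0],
    [[0,0,0.4],0],
  ],
)

```text
t: 4.18
eef_pos: [0.6768, 0.0694, 0.0545]
tool_rot: [-0.0, 0.794, 0.608, 0.002]
contact_force: [-1.2, -0.5, 0.0]
gripper_width: 0.701
```

carry_out(
  deltas=[
    [[0,0,0.2],0],
    [[0,0,0.5],0],
    [[0,0,0.5],0],
  ],
)

```text
t: 4.55
eef_pos: [0.6765, 0.0693, 0.0491]
tool_rot: [-0.0, 0.794, 0.608, 0.001]
contact_force: [0.0, 1.1, 0.4]
gripper_width: 0.695
```

carry_out(
  deltas=[
    [[0,0,0.1],0],
    [[0,0,0.3],0],
    [[0,0,0.3],0],
  ],
)

```text
t: 4.92
eef_pos: [0.6764, 0.0693, 0.0459]
tool_rot: [-0.0, 0.794, 0.608, 0.001]
contact_force: [0.4, -0.5, 0.1]
gripper_width: 0.702
```

carry_out(
  deltas=[
    [[0,0,0.1],0],
    [[0,0,0.2],0],
    [[0,0,0.2],0],
  ],
)

```text
t: 5.3
eef_pos: [0.6763, 0.0694, 0.0438]
tool_rot: [-0.0, 0.794, 0.608, 0.001]
contact_force: [-1.0, -0.6, -0.1]
gripper_width: 0.694
```

carry_out(
  deltas=[
    [[0,0,0.1],0],
    [[0,0,0.2],0],
    [[0,0,0.2],0],
  ],
)

```text
t: 5.68
eef_pos: [0.6764, 0.0694, 0.0422]
tool_rot: [-0.0, 0.794, 0.608, 0.001]
contact_force: [-1.5, 0.1, 4.8]
gripper_width: 0.701
```

carry_out(
  deltas=[
    [[0,0,0.1],0],
    [[0,0,0.2],0],
    [[0,0,0.2],0],
  ],
)

```text
t: 6.05
eef_pos: [0.6764, 0.0693, 0.0421]
tool_rot: [-0.001, 0.794, 0.607, 0.001]
contact_force: [-5.7, 0.1, 15.4]
gripper_width: 0.701
```

carry_out(
  deltas=[
    [[0,0,0.1],0],
    [[0,0,0.2],0],
    [[0,0,0.2],0],
  ],
)

```text
t: 6.42
eef_pos: [0.6765, 0.0693, 0.0421]
tool_rot: [-0.001, 0.795, 0.607, 0.001]
contact_force: [-5.9, 0.0, 16.1]
gripper_width: 0.7
```

Contact: with the opening at 0.7 the tips stand 12 mm ahead of the TCP. I'll lift and go to the plate's +x side.

carry_out(
  deltas=[
    [[0,0,-3],0],
    [[0,0,-6],0],
    [[0,0,-6],0],
  ],
)

```text
t: 6.8
eef_pos: [0.6783, 0.0692, 0.1047]
tool_rot: [0.0, 0.795, 0.607, 0.004]
contact_force: [-0.0, -0.5, -0.5]
gripper_width: 0.701
```

```bash
python3 -c "
from h import *
go(.135,-.098,.057,74.9)"
```

```text
d [-12.96   5.83   4.73] turn -0.13
now fix [76.7 31.5] z 0.1047 f [-0.  -0.5 -0.5] t 6.8 w 0.701
```

carry_out(
  deltas=[
    [[-4,5.8,0],0],
    [[-8,5.8,0],0],
    [[-13,5.8,0],0],
    [[-13,5.8,0],0],
    [[-13,5.8,2.4],0],
    [[-13,5.8,4.7],0],
    [[-13,5.8,4.7],0],
    [[-13,5.8,4.7],0],
  ],
)

```text
t: 7.8
eef_pos: [0.7006, -0.071, 0.0573]
tool_rot: [0.001, 0.794, 0.607, 0.003]
contact_force: [-0.2, -0.0, 0.6]
gripper_width: 0.704
```

Run:
```python
from h import *
go(.108,-.098,.057,74.9)
import json
s=readout.get_obs(); c=get_calibration("wrist"); im=read_camera("wrist"); json.dump({k:(v.tolist() if hasattr(v,"tolist") else v) for k,v in c.items()},open("c2.json","w"))
save(im,"w2.png")
```

```text
d [ 0.   -2.69  0.02] turn -0.11
now fix [134.9 -98. ] z 0.0573 f [-0.2 -0.   0.6] t 7.8 w 0.704
```

View pics/w2.png

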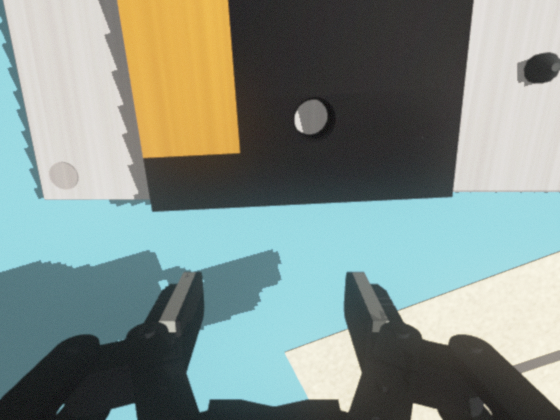

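The view shows both fingertips facing the plate's +x edge (row about 203), with a hole at (313,117) and a pin at (545,68). I'll push towards -x.

carry_out(
  deltas=[
    [[0,-1,0],0],
    [[0,-2,0],0],
    [[0,-2.4,0],0],
    [[0,-2.8,0],0],
    [[0,-3.2,0],0],
    [[0,-3.6,0],0],
    [[0,-4,0],0],
    [[0,-4.3,0],0],
    [[0,-4.5,0],0],
    [[0,-4.5,0],0],
  ],
)

```text
t: 9.1
eef_pos: [0.6577, -0.0593, 0.058]
tool_rot: [0.001, 0.795, 0.607, 0.004]
contact_force: [2.7, -1.6, 3.5]
gripper_width: 0.695
```

Run:
```python
from h import *
go(.086,-.098,.057,74.9)
import json
s=readout.get_obs(); c=get_calibration("wrist"); im=read_camera("wrist"); json.dump({k:(v.tolist() if hasattr(v,"tolist") else v) for k,v in c.items()},open("c3.json","w"))
save(im,"w3.png")
```

```text
d [-0.01 -0.44  0.09] turn -0.12
now fix [ 90.4 -97.9] z 0.058 f [ 2.7 -1.6  3.5] t 9.1 w 0.695
```

View pics/w3.png

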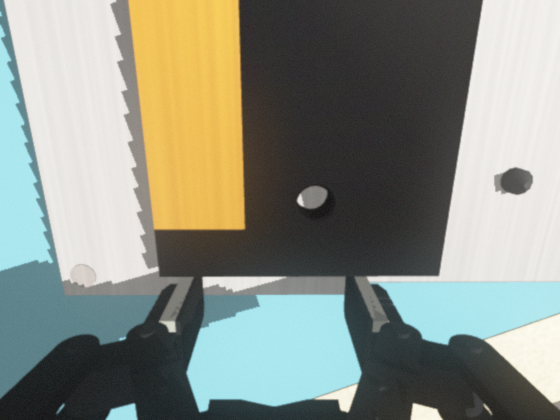

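The plate now lies square against both fingers. Hole at about (316,201), pin at (516,181), plate edge at row 276.

Run:
```python
from h import *
import json
c=json.load(open("c3.json"))
im=cv2.imread("pics/w3.png")
h=rel(F,np.r_[pix2w(c,201,316,.054)[:2],0]); print("hole",h*1000)
for z,p in((.0395,(183,519)),(.035,(181,516)),(.03,(184,510))): print("pin",z,rel(F,np.r_[pix2w(c,*p,z)[:2],0])*1000)
for p in((277,159),(275,439)): print("plate corner",rel(F,np.r_[pix2w(c,*p,.054)[:2],0])*1000)
print("fixture corner",rel(F,np.r_[pix2w(c,294,65,.04)[:2],0])*1000,"deck edge", rel(F,np.r_[pix2w(c,281,500,.03)[:2],0])*1000)
cv2.imwrite("pics/w3b.png",np.hstack([cv2.resize(im[165:240,275:355],(640,600),interpolation=cv2.INTER_CUBIC)[:, :400+0],cv2.resize(im[150:225,490:540],(400,600),interpolation=cv2.INTER_CUBIC)]))
```

```text
hole [ 47.59258756 -81.97289226 264.        ]
pin 0.0395 [ 44.70681643   1.22032549 264.        ]
pin 0.035 [ 44.99870603   2.91284677 264.        ]
pin 0.03 [ 47.55865125   4.02485668 264.        ]
plate corner [  78.56070048 -142.46611503  264.        ]
plate corner [ 78.14796189 -32.49992324 264.        ]
fixture corner [  94.44845301 -189.5289726   264.        ] deck edge [ 94.46032953   8.9039094  264.        ]
```

View pics/w3b.png

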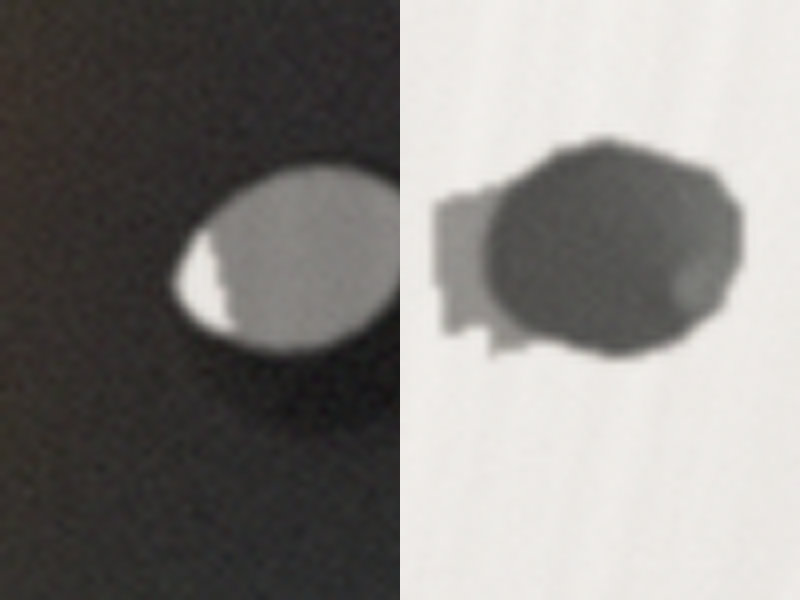

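carry_out(
  deltas=[
    [[0,-0.15,0],0],
    [[0,-0.3,0],0],
    [[0,-0.3,0],0],
    [[0,-0.3,0],0],
  ],
)

```text
t: 9.65
eef_pos: [0.6549, -0.0583, 0.058]
tool_rot: [0.001, 0.794, 0.607, 0.004]
contact_force: [3.1, -0.8, 1.3]
gripper_width: 0.701
```

carry_out(
  deltas=[
    [[0,1,0],0],
    [[0,2.5,0],0],
    [[0,2.5,-3],0],
    [[0,2.5,-7],0],
    [[0,2.5,-7],0],
  ],
)

```text
t: 10.28
eef_pos: [0.6799, -0.0653, 0.1308]
tool_rot: [0.002, 0.795, 0.607, 0.006]
contact_force: [0.3, 0.3, -0.4]
gripper_width: 0.698
```

```bash
python3 -c "
from h import *
go(.0,-.175,.17,74.9-90)"
```

```text
d [ -7.7  -11.29  -4.07] turn 89.88
now fix [113.4 -97.9] z 0.1308 f [ 0.3  0.3 -0.4] t 10.28 w 0.698
```

carry_out(
  deltas=[
    [[-1,-2,-4],10],
    [[-2,-4,-4],20],
    [[-3,-6,-4],30],
    [[-4,-8,-4],40],
    [[-5,-10,-4],50],
    [[-6,-11.3,-4],60],
    [[-7,-11.3,-4],70],
    [[-7.7,-11.3,-4],80],
    [[-7.7,-11.3,-4],90],
    [[-7.7,-11.3,-4],90],
  ],
)

```text
t: 11.52
eef_pos: [0.5492, -0.1096, 0.168]
tool_rot: [-0.002, 0.991, -0.132, 0.003]
contact_force: [-0.9, 0.4, -0.1]
gripper_width: 0.702
```

```bash
python3 -c "
from h import *
import json
go(.0,-.175,.057,74.9-90)
c=get_calibration('wrist'); im=read_camera('wrist'); json.dump({k:(v.tolist() if hasattr(v,'tolist') else v) for k,v in c.items()},open('c4.json','w'))
cv2.imwrite('pics/w4.png',cv2.resize(im[:,:,::-1],(800,600),interpolation=cv2.INTER_CUBIC))
"
```

```text
d [ 0.05  0.08 11.1 ] turn -0.03
now fix [  -1.2 -174.8] z 0.168 f [-0.9  0.4 -0.1] t 11.53 w 0.702
```

View pics/w4.png

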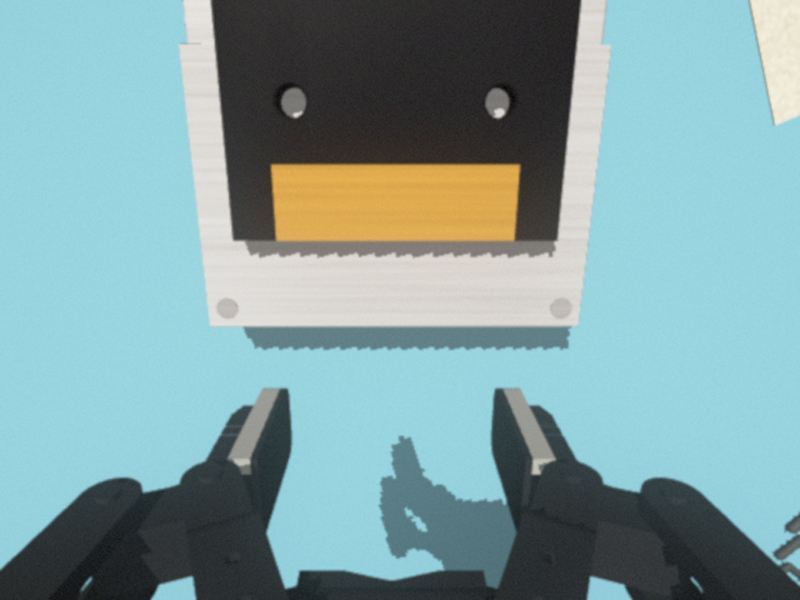

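Plate and fixture look concentric and square. Rear plate corners are at (233,240) and (558,241), the ledge end corners at (211,325) and (579,325).

Run:
```python
from h import *
import json
c=json.load(open("c4.json"))
for n,p,z in(("plate L",(240,233),.054),("plate R",(241,558),.054),("fix L",(325,211),.04),("fix R",(325,579),.04),("ledge L",(45,181),.04),("ledge R",(45,610),.04),("brassL",(164,271.5),.054),("brassR",(164,520),.054)):
    print(n,rel(F,np.r_[pix2w(c,p[0]*.7,p[1]*.7,z)[:2],0])[:2]*1000)
```

```text
plate L [ -74.21974275 -142.10710286]
plate R [  75.91655163 -142.69554096]
fix L [ -93.73593258 -189.06816668]
fix R [  95.68244821 -189.40204542]
ledge L [-93.13606545 -58.56704107]
ledge R [ 94.79368347 -58.36314021]
brassL [ -54.1325094  -108.16811831]
brassR [  55.67613756 -108.16972383]
```

carry_out(
  deltas=[
    [[0.1,0,4],0],
    [[0.1,0,8],0],
    [[0.1,0,10],0],
    [[0.1,0,11],0],
    [[0.1,0,11.1],0],
    [[0.1,0,11.1],0],
  ],
)

```text
t: 12.32
eef_pos: [0.552, -0.1097, 0.0583]
tool_rot: [-0.003, 0.991, -0.13, 0.005]
contact_force: [-0.8, -0.3, 0.6]
gripper_width: 0.704
```

```bash
python3 -c "
from h import *
go(.0,-.1,.057,74.9-90)"
```

```text
d [-0.14 -7.41  0.17] turn 0.11
now fix [   1.5 -174.1] z 0.0583 f [-0.8 -0.3  0.6] t 12.32 w 0.704
```

carry_out(
  deltas=[
    [[-0.05,-1.2,0],0],
    [[-0.05,-2,0.05],0],
    [[-0.05,-2.8,0.05],0],
    [[-0.05,-3.6,0.05],0],
    [[-0.05,-4.4,0.1],0],
    [[-0.05,-5.2,0.1],0],
    [[-0.05,-6,0.1],0],
    [[-0.05,-6.8,0.15],0],
    [[-0.05,-7.4,0.15],0],
    [[-0.05,-7.4,0.15],0],
  ],
)

```text
t: 13.58
eef_pos: [0.5714, -0.0395, 0.0581]
tool_rot: [-0.002, 0.991, -0.131, 0.006]
contact_force: [-1.4, -5.2, 4.3]
gripper_width: 0.696
```

```bash
python3 -c "
from h import *
import json
go(.0,-.066,.057,74.9-90)
c=get_calibration('wrist'); im=read_camera('wrist'); json.dump({k:(v.tolist() if hasattr(v,'tolist') else v) for k,v in c.items()},open('c5.json','w'))
cv2.imwrite('pics/w5.png',cv2.resize(im[:,:,::-1],(800,600),interpolation=cv2.INTER_CUBIC))
"
```

```text
d [-0.18 -3.53  0.12] turn 0.07
now fix [   1.9 -101.3] z 0.0581 f [-1.4 -5.2  4.3] t 13.57 w 0.696
```

View pics/w5.png

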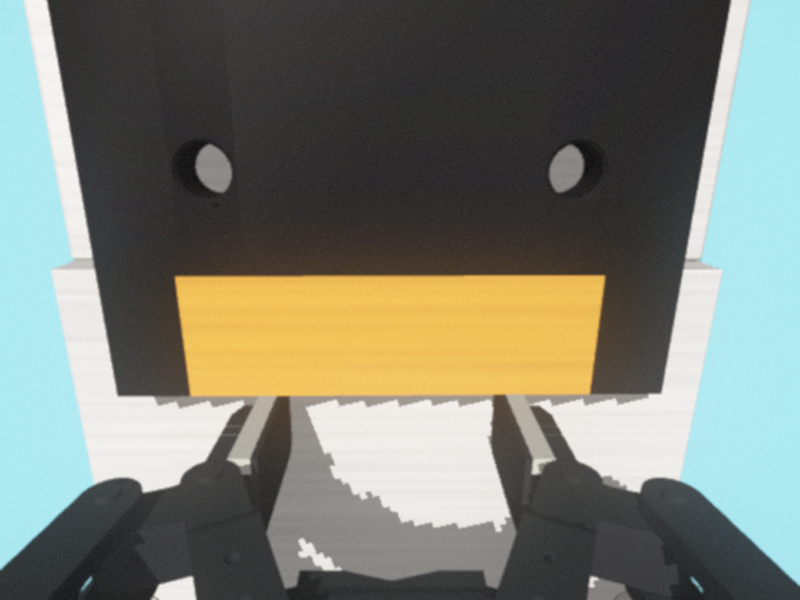

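The plate is square on the fingers: rear corners (118,395) and (662,393), ledge step corners (53,269) and (720,269).

Run:
```python
from h import *
import json
c=json.load(open("c5.json"))
for n,p,z in(("plate L",(395,118),.054),("plate R",(393,662),.054),("ledge L",(269,53),.04),("ledge R",(269,720),.04),("brassL",(275.5,175.5),.054),("brassR",(274.5,605),.054),("brL2",(395,190),.054),("brR2",(393.5,591),.054)):
    print(n,rel(F,np.r_[pix2w(c,p[0]*.7,p[1]*.7,z)[:2],0])[:2]*1000)
```

```text
plate L [-73.67470348 -89.78394362]
plate R [ 76.05798842 -89.69921779]
ledge L [-93.45489157 -57.81852598]
ledge R [ 94.49102989 -57.95978287]
brassL [-53.7918889  -55.95287245]
brassR [ 55.86555556 -55.78482961]
brL2 [-54.04526928 -89.8537683 ]
brR2 [ 56.34650419 -89.78399811]
```

carry_out(
  deltas=[
    [[-0.03,-0.8,0.03],0],
    [[-0.03,-1.6,0.05],0],
    [[-0.03,-2.3,0.05],0],
    [[-0.03,-2.8,0.05],0],
    [[-0.03,-3.1,0.05],0],
    [[-0.03,-3.1,0.05],0],
  ],
)

```text
t: 14.38
eef_pos: [0.5794, -0.0092, 0.058]
tool_rot: [-0.001, 0.991, -0.131, 0.006]
contact_force: [-0.8, -1.0, 1.2]
gripper_width: 0.695
```

carry_out(
  deltas=[
    [[0,-0.1,0],0],
    [[0,-0.2,0],0],
    [[0,-0.3,0],0],
    [[0,-0.35,0],0],
    [[0,-0.35,0],0],
  ],
)

```text
t: 15.0
eef_pos: [0.5803, -0.0058, 0.058]
tool_rot: [-0.001, 0.991, -0.131, 0.006]
contact_force: [-0.2, 0.2, -0.4]
gripper_width: 0.692
```

```bash
python3 -c "
from h import *
import json
go(.0,-.066,.057,74.9-90)
c=get_calibration('wrist'); im=read_camera('wrist'); json.dump({k:(v.tolist() if hasattr(v,'tolist') else v) for k,v in c.items()},open('c6.json','w'))
cv2.imwrite('pics/w6.png',cv2.resize(im[:,:,::-1],(800,600),interpolation=cv2.INTER_CUBIC))
"
```

```text
d [-0.17 -0.04  0.09] turn 0.08
now fix [  1.7 -66.4] z 0.058 f [-0.2  0.2 -0.4] t 15.0 w 0.692
```

View pics/w6.png

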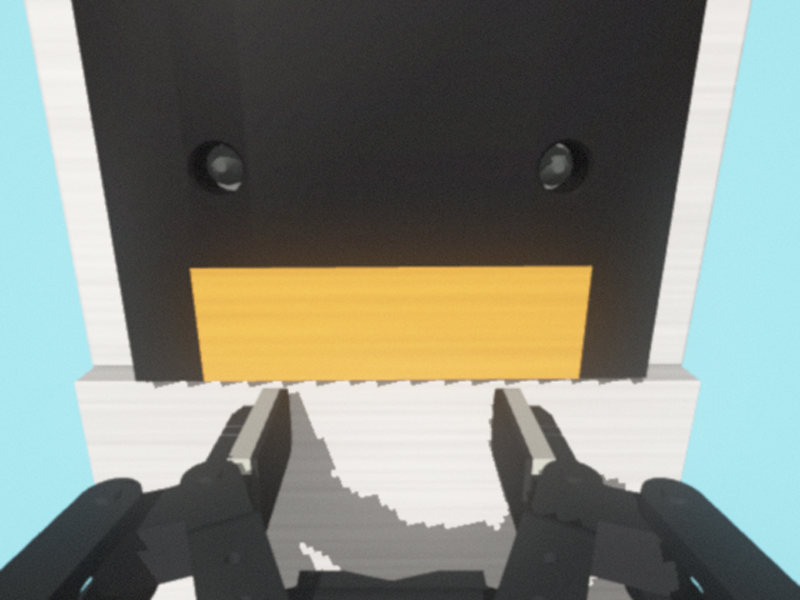

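Both pins now show in the holes (about (222,167) and (557,167)) and the push force is gone. I'll check the height from the apparent width.

Run:
```python
from h import *
import json
c=json.load(open("c6.json"))
for z in(.044,.049,.054):
  for n,p in(("plate L",(381,134)),("plate R",(379,648)),("brassL",(268,190.5)),("brassR",(266,592))):
    print(z,n,rel(F,np.r_[pix2w(c,p[0]*.7,p[1]*.7,z)[:2],0])[:2]*1000)
for p in((380,77),(380,698)): print("ledge",rel(F,np.r_[pix2w(c,p[0]*.7,p[1]*.7,.04)[:2],0])[:2]*1000)
```

```text
0.044 plate L [-74.05460341 -55.64872116]
0.044 plate R [ 76.81620634 -55.48949924]
0.044 brassL [-53.70928897 -21.68228602]
0.044 brassR [ 56.07462806 -21.186758  ]
0.049 plate L [-71.43057934 -53.15931699]
0.049 plate R [ 74.04205909 -53.00579204]
0.049 brassL [-51.81322211 -20.408204  ]
0.049 brassR [ 54.04261636 -19.93040601]
0.054 plate L [-68.80655527 -50.66991281]
0.054 plate R [ 71.26791183 -50.52208484]
0.054 brassL [-49.91715524 -19.13412197]
0.054 brassR [ 52.01060467 -18.67405402]
ledge [-93.09396987 -57.25347637]
ledge [ 94.3776898  -57.86149463]
```

At z = 0.044 the widths come to 150.9 and 109.8 mm with the rear at y -55.5, so the plate is seated flat. I'll retreat and verify.

carry_out(
  deltas=[
    [[0,0.8,0],0],
    [[0,1.6,0],0],
    [[0,1.6,-3],0],
    [[0,1.6,-8],0],
    [[0,1.6,-12],0],
    [[0,1.6,-12],0],
  ],
)

```text
t: 15.8
eef_pos: [0.5764, -0.0226, 0.181]
tool_rot: [-0.002, 0.991, -0.131, 0.009]
contact_force: [0.6, 0.1, 0.5]
gripper_width: 0.696
```

```bash
python3 -c "
from h import *
go(.0,-.066,.057,74.9-90)
im=read_camera('wrist')
a=cv2.resize(im[0:240,60:500,::-1],(800,436),interpolation=cv2.INTER_CUBIC)
b=read_camera('scene')[160:320,120:440,::-1]
cv2.imwrite('pics/w7.png',np.hstack([a[:, ::2][::2],cv2.resize(b,(400,218))])); cv2.imwrite('pics/w7.png',a)
c=get_calibration('wrist')
import json;json.dump({k:(v.tolist() if hasattr(v,'tolist') else v) for k,v in c.items()},open('c7.json','w'))
for q in('stud','jar','driver','collar'):
  for e in models.spot_in(q,'scene')[:1]: print(q,np.round(e['centre']))
"
```

```text
d [-0.45 -1.69 12.41] turn -0.0
now fix [  2.4 -83.7] z 0.181 f [0.6 0.1 0.5] t 15.8 w 0.696
stud [232. 364.]
jar [273. 381.]
driver [198. 423.]
collar [308. 133.]
```

View pics/w7.png

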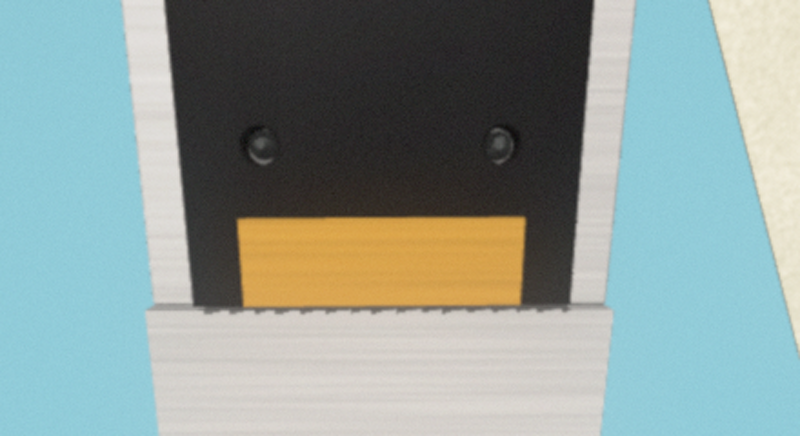

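Run:
```python
from h import *
import json
c=json.load(open("c7.json")); k=.55
P=lambda p,z: rel(F,np.r_[pix2w(c,p[1]*k,p[0]*k+60,z)[:2],0])[:2]*1000
for z in(.044,.049,.054): print(z,[P(p,z).round(1).tolist() for p in((193,306),(571,304.5),(237.5,218),(525.5,217),(165.5,2),(594,2))])
print("ledge",P((147,309),.04),P((611,309),.04)); print("deck edge",P((151,303),.03),P((606,303),.03),P((123,2),.03),P((636,2),.03))
print("pintips",P((263,147),.0395),P((498,146),.0395))
```

```text
0.044 [[-75.8, -55.1], [72.7, -54.6], [-56.1, -21.5], [52.5, -21.1], [-75.8, 50.5], [71.5, 51.1]]
0.049 [[-74.4, -54.1], [71.2, -53.6], [-55.1, -21.2], [51.5, -20.7], [-74.4, 49.5], [70.1, 50.0]]
0.054 [[-72.9, -53.1], [69.8, -52.6], [-54.0, -20.8], [50.4, -20.4], [-73.0, 48.4], [68.7, 49.0]]
ledge [-95.26002786 -57.04911893] [ 90.0484611  -57.18323593]
deck edge [-96.87378463 -56.58699425] [ 91.20022849 -56.70424243] [-95.11451828  53.34874802] [90.81520621 54.05108925]
pintips [-45.85818776   3.8187239 ] [41.52860083  4.32728216]
```

```bash
python3 -c "
from station import bot
print(bot.hand_in())"
```

```text
the job is handed in; nothing more can be done
None
```

The plate is seated over both pins, as far as the pictures show, and the job is handed in; the hand-in gives no verdict. It took about 16 s of the 58 s.

**What I did:** I pushed the plate about 17 mm sideways with both fingertips against its +x edge, which also squared it up. Then I pushed it about 88 mm along +y from its rear edge until it dropped. After that I backed the gripper off and lifted it clear.

**Last checks:**
- **Position:** both pin tips show inside the holes. The plate's sideways offset from the fixture is about 1 mm or less, and its rear edge is at y ≈ -55 mm.
- **Height and flatness:** measured in the picture, the widths at the rear, the brass bar and near the front edge all fit a top at 44 mm, which is the seated height.
- **Contact:** the force reading was near zero and the gripper was clear of everything.
- **Bystanders:** the jar is where it was in the first scene picture. The screwdriver and collar readings differ by 2 to 4 pixels, which I take as detector scatter since the arm went nowhere near them.

**Disagreements:**
- **Scale:** in the last wrist view the ledge came out about 2.5% narrow (185 instead of 190 mm). The heights therefore rest on comparing plate and fixture widths in the same picture.
- **Stud:** the detector found no stud in the first scene picture, so its position has no like-for-like comparison. The arm was never close to it.

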